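Fetch the tea box from behind the mill and the spice jar

TASK

The tea box is shut in behind the pepper mill and the spice jar. First stand the mill and the jar on the chopping board, leaving the tea box where it is; then stand the tea box on the middle of the cork mat, lined up with it, and only after that put the mill and the jar back, each on the very spot where it stood at the start. Keep all three upright, and do not disturb the garlic, the tin or the mug.

Things in the scene. Friction and masses are not known exactly. Their poses are not given: they have to be found in the camera images.
- tea_box: Loose cardboard tea box, white and green, upright, 68 mm (own x) by 124 mm (own y), 84 mm high, about 0.13 kg. Origin: centre of its underside. It can be gripped only across its own x. On the worktop (z = 0); the mill and the jar stand 4 to 14 mm before its long side that faces the robot (own -x), its far side is free.
- pepper_mill: Loose pale wooden pepper mill, upright, 170 mm high: body 58 mm across up to 122 mm, ball head 48 mm across from 123 to 159 mm (thickest at about 140), a 12 mm metal knob on top. The head does not turn. About 0.18 kg. Origin: centre of its underside. On the worktop before one half of the tea box, about 80 mm (centre to centre) beside the jar; which of the two is left varies.
- spice_jar: Loose round spice jar with a white cap and a blue label, upright, 46 mm across, 108 mm high (cap from 87 mm up), about 0.11 kg. Origin: centre of its underside, z up. It stands in front of the other half of the tea box. About 28 mm lie free between it and the mill.
- chopping_board: Fixed brown wooden chopping board, the side area, 210 mm (own x) by 300 mm (own y), 21 mm thick. Origin: centre of its underside; its top is 21 mm above it. It lies on the left or on the right, its long side running roughly away from the robot (its own +y points toward the robot). The garlic lies near its robot-side end; the rest is free.
- cork_mat: Fixed thin cork mat with a pale line inside its edge, the place for the tea box, 110 mm (own x) by 165 mm (own y), 4 mm thick. Origin: centre of its underside. It lies on the side that the board does not. The tea box belongs on its centre with the long sides of the two parallel (either way round).
- garlic: Loose garlic bulb, 53 mm across and 53 mm high, on the chopping board near its end on the robot's side. Origin: centre of its underside. To be left alone.
- tin: Loose blue tin, 75 mm across, 58 mm high, on the worktop behind and to the left of the tea box. Origin: centre of its underside. To be left alone.
- mug: Loose white mug with dark dots, 82 mm across, 91 mm high, 117 mm long with its handle, on the worktop behind and to the right of the tea box. Origin: underside, the middle of the length with the handle. To be left alone.
Things that resemble listed ones, but are neither listed nor needed, are in the scene too. Leave any yellow look-alike of the tea_box alone.

How it is judged:
By the outcome, as a careful person would: the job done as asked, in the order asked, and still so for the second after the job is handed in, with the robot touching nothing.
It also fails if it takes over 112 s, if anything falls off the work surface, if the arm or the gripper's body presses on something with over 40 N, if the wrist force passes 120 N, or if a joint passes its speed limit or range.

ROBOT

A 6-joint arm with a two-finger parallel gripper is mounted at the origin on a cart in front of the work surface, level with it; the furniture and walls round the work are solid. World frame = base frame: x ahead of the robot, y to its left, z up, the work surface at z = 0. Lengths are in m, angles in rad, forces in N, time in s.
With the tool pointing down it reaches from about 0.425 to 0.95 m from the base axis. Payload 3.5 kg.
Tool frame: the origin (TCP) lies at the very end of the fingers, on their centre line; the grasp point (between the pads) lies 19 mm behind it; z points along the fingers, y is the line along which they close (so a half turn about z gives the same grasp; the last joint's range is limited). The gripper opens to 85 mm and grips with 20 to 120 N. Pads are 22 mm wide; open, the fingers measure 114 mm over their backs; the gripper's body (76 mm by 85 mm) begins 54 mm behind the grasp point. The pads swing forward as they close: fully open they stand 13 mm farther back than shut.
Start: joints at [1.058, 0.286, 1.577, -0, 1.279, -0.15], TCP at [0.24, 0.631, 0.231] pointing down, gripper open.
Joint ranges: [-2.77, 2.77], [-0.9, 2.22], [0.21, 2.48], [-1.53, 4.67], [0.24, 2.81], [-2.84, 2.84]. Speed limits (rad/s): [2.79, 2.79, 3.14, 3.14, 3.14, 3.14].

INTERFACE

Orientations are given as a unit quaternion [x, y, z, w].
In Python, from plant import ctrl gives the robot as it stands.
- The arm moves only by the tool carry_out, never from a script. Its argument "deltas" is one flat list of numbers, 6 for each row, row after row: the shift along the tool's x, y, z in m, then the turn, a rotation vector about the tool's x, y, z in rad. A call has 1 to 5 rows; each row is the pose to reach, as a shift and turn from the pose commanded when the call began, along the tool's axes at that moment; what a row does not reach only later rows make up. A row lasts 1/8 s, in which the tool goes at most 62.5 mm and 10.7 degrees, less where a joint would pass 70% of its speed; a pose out of reach is approached as far as the arm can. A call with a gripper value outside its range is refused whole. "grip" is the opening in per cent of the stroke, from 0 (shut) to 100 (fully open), set as the call begins (left out, the last holds). The fingers move at their own pace and stop on an object; "grip_force" is the grip in N (left out, the last holds). Time passes only in rows, so rows that repeat a pose let the fingers close. It gives the time, the measured TCP pose, the force, the opening and the grip force at its end, in the units of the state.
- ctrl.get_state(): the state, without advancing time (a new reading comes with each control period).
- ctrl.read_camera(name): name is "side" or "top" or "wrist"; returns (picture, depth): 400x640x3 uint8, red, green, blue; 400x640 float32, m along the optical axis (not along the pixel's ray), 0 where there is no reading.
- ctrl.camera_model(name): a dict with "intrinsics" (3x3 intrinsics, pixels), "extrinsics" (4x4, takes a point from world to camera coordinates); the wrist camera has in their place "hand_eye" (4x4, takes a point from camera to tool coordinates, whose origin is the TCP and whose axes are the flange's). Camera axes: x right, y down, z forward; pixel columns grow to the right and rows downward; lengths in m; the calibration is good to about 2 mm. A picture is of the moment at which its call begins: read the wrist's pose just before it. camera_model takes no time and is no camera call.
- ctrl.sign_off(): hands the job in; it is judged then, once.
Trained networks look in the newest picture that a camera, given by its name, has taken for a name from the list of things; names that differ only in an ending like _2 or _b are one class to them, and where a whole thing is asked for, a point or a joint stands for the part that bears it (a point fixed in the world has none). Each returns a list of dicts, best first, with "score" (0 to 1); they miss things now and then, are a little off and sometimes report something else, mostly with a low value. They report only what shows in the picture. A call takes as long as a camera call. They do not tell look-alikes from the thing itself.
- ctrl.find_in(camera, query): "uv" ([column, row] in pixels, amid what is visible of it).
The state is a dict: "time": time; "qpos": joint angles; "dq": joint speeds; "joint_efforts": joint torques, N m; "eef_pos": TCP position; "tcp_rot": TCP orientation; "contact_force": force on the tool from outside, world axes, zero at the start; "wrist_torque": the same for the moment, N m; "opening": opening from 0.0 (shut) to 1.0 (fully open); "finger_force": force on a finger pad.
Only numpy, scipy, OpenCV 4.12 (cv2) and the standard library are available. Lean on these libraries where they do the work, as an engineer would, in place of code of your own. Each camera call takes 0.05 s, during which the arm holds its last target. There are 200 camera calls.

## Working session

There is one attempt and no reset: what is moved stays moved. The work goes in short steps, Python scripts to look and compute and a tool call to move; the robot and the scene stay as the last step left them, time stands still between calls to the robot, and variables do not carry over. Pictures are saved under pics/ and viewed, at most 14 in all, crops included, and the job is handed in when it is done.

Besides the shell and the picture viewer there is one more tool, called as name(argument=value, ...) on one line, values as JSON. carry_out: Moves the arm, as the interface text tells. Its arguments: {"type":"object","properties":{"deltas":{"type":"array"},"grip":{"type":"number"},"grip_force":{"type":"number"}},"required":["deltas"]}

```bash
ls; mkdir -p pics
cat > h.py <<'E'
import numpy as np, cv2
from plant import ctrl
from scipy.spatial.transform import Rotation as R
def cam(n):
    s=ctrl.get_state(); p,d=ctrl.read_camera(n); m=ctrl.camera_model(n)
    K=np.array(m["intrinsics"])
    if n=="wrist":
        T=np.eye(4);T[:3,:3]=R.from_quat(s["tcp_rot"]).as_matrix();T[:3,3]=s["eef_pos"]
        C=T@np.array(m["hand_eye"])
    else: C=np.linalg.inv(np.array(m["extrinsics"]))
    return p,d,K,C
def cloud(d,K,C):
    v,u=np.mgrid[:d.shape[0],:d.shape[1]]
    P=np.stack([(u-K[0,2])/K[0,0]*d,(v-K[1,2])/K[1,1]*d,d],-1)
    W=P@C[:3,:3].T+C[:3,3]; W[d<=0]=np.nan
    return W
def save(n,p): cv2.imwrite("pics/"+n+".png",p[:,:,::-1])
E
python3 - <<'E'
from h import *
np.set_printoptions(precision=3,suppress=True)
print(ctrl.get_state())
for n in ("top","side"):
    p,d,K,C=cam(n); save(n,p); W=cloud(d,K,C); np.savez("/tmp/"+n,p=p,W=W)
    print(n,C[:3,3],C[:3,2])
    for q in "tea_box pepper_mill spice_jar chopping_board cork_mat garlic tin mug".split():
        for r in ctrl.find_in(n,q)[:4]:
            u,v=map(int,np.round(r["uv"])); print(q,round(r["score"],2),(u,v),W[v,u])
E
```

```text
pics
{'time': 0.0, 'qpos': array([ 1.058,  0.287,  1.578, -0.   ,  1.279, -0.15 ]), 'dq': array([-0.   , -0.001,  0.001,  0.001,  0.002, -0.002]), 'joint_efforts': array([  0.001, -40.599, -29.263,  -0.   ,   0.006,  -0.   ]), 'eef_pos': array([0.239, 0.63 , 0.23 ]), 'tcp_rot': array([ 0.18 ,  0.984, -0.001, -0.   ]), 'contact_force': array([-0.133, -0.279, -0.42 ]), 'wrist_torque': array([-0.025,  0.008,  0.008]), 'finger_force': 0.0, 'opening': 1.0024194889908125}
top [0.029 0.061 1.454] [ 0.358 -0.043 -0.933]
tea_box 0.75 (319, 183) [ 0.607 -0.012  0.083]
tea_box 0.58 (221, 188) [0.635 0.329 0.084]
tea_box 0.57 (272, 190) [0.602 0.153 0.086]
pepper_mill 0.6 (335, 201) [ 0.517 -0.054  0.126]
pepper_mill 0.6 (253, 156) [0.757 0.211 0.059]
spice_jar 0.52 (310, 200) [0.54  0.027 0.107]
chopping_board 0.94 (412, 211) [ 0.482 -0.33   0.018]
cork_mat 0.61 (228, 235) [0.486 0.329 0.006]
garlic 0.63 (423, 240) [ 0.362 -0.333  0.062]
garlic 0.55 (346, 140) [ 0.802 -0.143  0.009]
garlic 0.38 (254, 158) [0.751 0.209 0.053]
tin 0.92 (254, 156) [0.758 0.207 0.057]
mug 0.69 (345, 142) [ 0.794 -0.138  0.009]
side [-0.017 -0.975  0.617] [ 0.472  0.751 -0.461]
tea_box 0.88 (331, 192) [ 0.59  -0.084  0.069]
tea_box 0.83 (290, 159) [0.584 0.156 0.088]
tea_box 0.74 (281, 150) [0.619 0.291 0.068]
tea_box 0.32 (355, 269) [ 0.476 -0.362  0.019]
pepper_mill 0.6 (312, 192) [ 0.532 -0.073  0.079]
spice_jar 0.6 (301, 188) [0.538 0.001 0.059]
chopping_board 0.91 (355, 270) [ 0.472 -0.368  0.021]
chopping_board 0.62 (330, 156) [0.758 0.177 0.057]
chopping_board 0.45 (314, 192) [ 0.538 -0.074  0.078]
chopping_board 0.23 (299, 186) [0.534 0.007 0.064]
garlic 0.73 (314, 270) [ 0.364 -0.36   0.058]
tin 0.63 (329, 154) [0.771 0.203 0.053]
mug 0.79 (394, 190) [ 0.754 -0.173  0.073]
```

Run:
```python
from h import *
p=np.load("/tmp/top.npz")["p"]; save("topcrop",cv2.resize(p[100:290,180:470],None,fx=2.7,fy=2.7,interpolation=2))
```

```text
(no output)
```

View pics/topcrop.png

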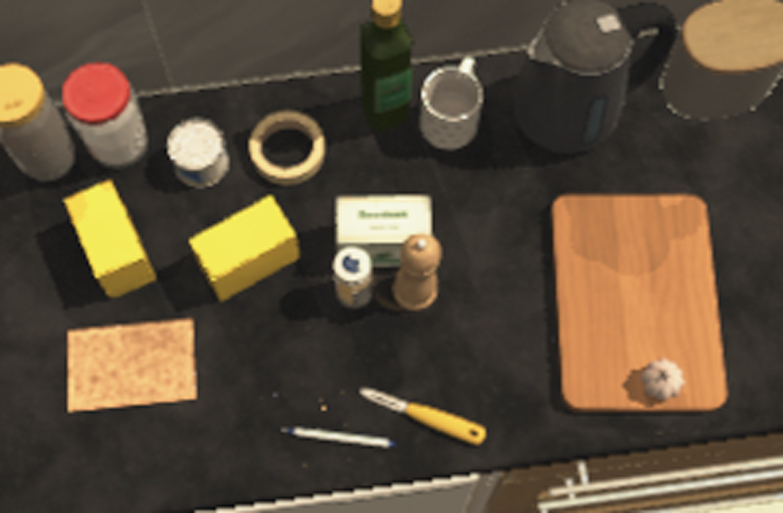

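View pics/side.png

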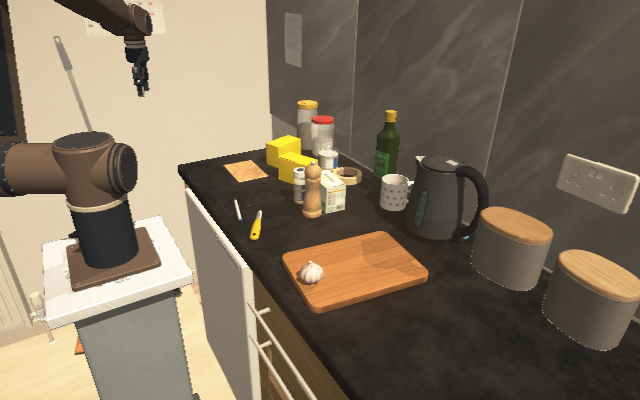

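Top view: the white/green box at (319,183) is the tea box. The yellow look-alikes at (221,188) and (272,190) are to be left alone. The mill is at (335,201), jar (310,200), mat (228,235), board (412,211), and the garlic is on the board's near end. The side view agrees.

```bash
cat >> h.py <<'E'
np.set_printoptions(precision=4,suppress=True)
def rect(P):
    P=P-0; r=cv2.minAreaRect((P[:,:2]*1000).astype(np.float32)); return np.round(r[0],1),np.round(r[1],1),round(r[2],1)
def go(x,y,z,yaw):
    """deltas in tool axes to pointing-down pose; yaw = world angle (deg) of tool y"""
    s=ctrl.get_state(); r=R.from_quat(s["tcp_rot"]); a=np.radians(yaw)
    ty=np.array([np.cos(a),np.sin(a),0]); tz=np.array([0,0,-1.]); T=np.c_[np.cross(ty,tz),ty,tz]
    d=r.inv().apply(np.array([x,y,z])-s["eef_pos"]); w=(r.inv()*R.from_matrix(T)).as_rotvec()
    print("move",d,w,"rot deg",np.degrees(np.linalg.norm(w)).round(1))
E
python3 - <<'E'
from h import *
f=np.load("/tmp/top.npz");p=f["p"];W=f["W"];x,y,z=W[...,0],W[...,1],W[...,2]
b=lambda x0,x1,y0,y1,z0,z1:(x>x0)&(x<x1)&(y>y0)&(y<y1)&(z>z0)&(z<z1)
print("tea",rect(W[b(.55,.7,-.09,.07,.075,.092)]))
for n,(u,v) in dict(y1=(272,190),y2=(221,188)).items():
    print(n,rect(W[b(x[v,u]-.09,x[v,u]+.09,y[v,u]-.085,y[v,u]+.085,.075,.095)]))
print("board",rect(W[b(.25,.75,-.5,-.15,.013,.03)]))
print("garlic",rect(W[b(.25,.42,-.45,-.2,.035,.1)]))
hsv=cv2.cvtColor(p,cv2.COLOR_RGB2HSV)
m=b(.4,.58,.2,.45,-.02,.02)&(hsv[...,1]>60)&(hsv[...,2]>110)
print("mat",m.sum(),rect(W[m]), np.median(z[m]))
print("mill head",rect(W[b(.45,.6,-.12,-.02,.13,.2)]),W[b(.45,.6,-.12,-.02,.13,.2)].max(0))
print("jar top",rect(W[b(.45,.6,-.02,.07,.1,.115)]))
go(.50,-.02,.36,90)
E
```

```text
tea (array([613.1, -20.5]), array([120.3,  70.6]), 82.5)
y1 (array([611.8, 162.7]), array([ 68.1, 122. ]), 24.0)
y2 (array([649.9, 339.9]), array([125.4,  65.2]), 18.0)
board (array([ 535.7, -326.5]), array([427.1, 348. ]), 0.2)
garlic (array([ 364.6, -342.2]), array([49.4, 48.2]), 52.1)
mat 1438 (array([499.6, 307.2]), array([207.9, 137.4]), 87.6) 0.004005156896053297
mill head (array([537.1, -56.6]), array([47. , 43.7]), 79.7) [ 0.5605 -0.0328  0.1725]
jar top (array([546.2,  28.1]), array([43.4, 43. ]), 34.1)
move [-0.4746 -0.5162 -0.1287] [ 0.0001 -0.     -0.3628] rot deg 20.8
```

carry_out(deltas=[-0.045, -0.033, -0.02, 0, 0, -0.1, -0.09, -0.065, -0.04, 0, 0, -0.2, -0.135, -0.098, -0.06, 0, 0, -0.3, -0.18, -0.131, -0.08, 0, 0, -0.363, -0.22, -0.16, -0.1, 0, 0, -0.363])

```text
time: 1.52
eef_pos: [0.3892, 0.4017, 0.3322]
tcp_rot: [-0.0, 1.0, 0.0, 0.0]
contact_force: [0.8, 0.3, 0.4]
opening: 0.998
finger_force: 0.0
```

Run:
```python
from h import *
print(ctrl.get_state()["eef_pos"])
go(.44,.31,.36,90)
```

```text
[0.3892 0.4017 0.3322]
move [-0.0508 -0.0917 -0.0278] [0.0003 0.0007 0.0002] rot deg 0.0
```

carry_out(deltas=[-0.025, -0.045, -0.014, 0, 0, 0, -0.05, -0.09, -0.028, 0, 0, 0, -0.05, -0.09, -0.028, 0, 0, 0])

```text
time: 1.9
eef_pos: [0.4404, 0.3112, 0.3612]
tcp_rot: [0.002, 1.0, 0.0, 0.002]
contact_force: [-0.4, 0.7, 0.7]
opening: 0.994
finger_force: 0.0
```

Run:
```python
from h import *
p,d,K,C=cam("wrist"); W=cloud(d,K,C); np.savez("/tmp/mat",p=p,W=W); save("mat",p); print(C[:3,3],C[:3,2],K[0,0])
print(ctrl.get_state()["eef_pos"])
```

```text
[0.3562 0.3124 0.5026] [ 0.331  -0.0009 -0.9436] 278.9441716108097
[0.4392 0.3125 0.3602]
```

View pics/mat.png

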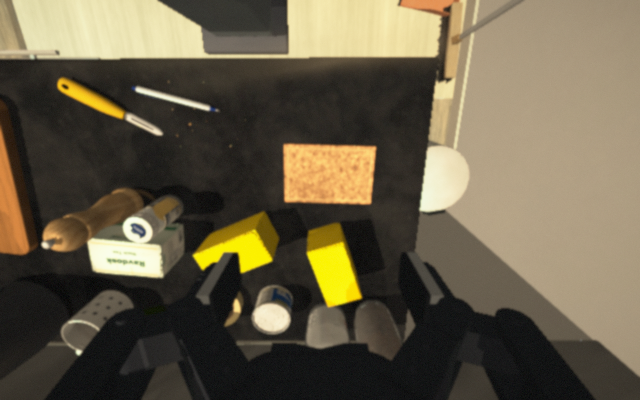

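The mat is at (330,174) with both yellow boxes below it. The tea box, jar and mill are on the left at (137,250). Only one cork piece is in view.

Run:
```python
from h import *
f=np.load("/tmp/mat.npz");p=f["p"];W=f["W"]
hsv=cv2.cvtColor(p,cv2.COLOR_RGB2HSV); m=np.zeros(p.shape[:2],np.uint8); s=np.s_[138:212,278:384]
m[s]=((hsv[s][...,2]>120)&(hsv[s][...,1]>50)&(abs(W[s][...,2])<.03))
m=cv2.morphologyEx(m,cv2.MORPH_OPEN,np.ones((3,3)))
print(rect(W[m>0]),np.median(W[m>0][:,2]))
go(.46,-.02,.36,90)
```

```text
(array([490.3, 328.7]), array([168.7, 113.8]), 88.0) 0.0037139451087367936
move [-0.0217 -0.3324 -0.0002] [ 0.0011  0.0013 -0.0028] rot deg 0.2
```

carry_out(deltas=[0, -0.06, 0, 0, 0, 0, 0, -0.12, 0, 0, 0, 0, -0.005, -0.18, 0, 0, 0, 0, -0.01, -0.24, 0, 0, 0, 0, -0.02, -0.3, 0, 0, 0, 0])

```text
time: 2.58
eef_pos: [0.4581, 0.0132, 0.359]
tcp_rot: [-0.001, 1.0, 0.0, 0.0]
contact_force: [0.9, -0.3, -0.8]
opening: 1.001
finger_force: 0.0
```

carry_out(deltas=[0, -0.033, 0, 0, 0, 0, 0, -0.033, 0, 0, 0, 0])

```text
time: 2.82
eef_pos: [0.4585, -0.0201, 0.3585]
tcp_rot: [0.001, 1.0, 0.0, -0.001]
contact_force: [-0.0, 0.6, -0.3]
opening: 1.001
finger_force: 0.0
```

Run:
```python
from h import *
print(ctrl.get_state()["eef_pos"])
p,d,K,C=cam("wrist"); W=cloud(d,K,C); np.savez("/tmp/obj",p=p,W=W); save("obj",p);x,y,z=W[...,0],W[...,1],W[...,2]
b=lambda x0,x1,y0,y1,z0,z1:(x>x0)&(x<x1)&(y>y0)&(y<y1)&(z>z0)&(z<z1)
print("tea",rect(W[b(.55,.7,-.1,.07,.077,.09)]))
for l,h in ((.125,.16),(.132,.15),(.163,.18),(.03,.12)): 
  q=W[b(.45,.6,-.12,-.02,l,h)]; print("mill",l,len(q),rect(q),q.min(0),q.max(0))
for l,h in ((.095,.12),(.02,.085)): 
  q=W[b(.45,.6,-.01,.08,l,h)]; print("jar",l,len(q),rect(q),q.min(0),q.max(0))
```

```text
[ 0.4585 -0.0201  0.3585]
tea (array([598.4, -21.3]), array([121.3,  97.1]), 82.6)
mill 0.125 890 (array([539.2, -57.4]), array([48.8, 45. ]), 62.2) [ 0.5163 -0.0823  0.1256] [ 0.5621 -0.0339  0.159 ]
mill 0.132 375 (array([539.2, -57.4]), array([48.8, 45. ]), 62.2) [ 0.5163 -0.0823  0.1321] [ 0.5621 -0.0339  0.15  ]
mill 0.163 63 (array([540.1, -58.9]), array([10.4, 10.3]), 38.5) [ 0.5351 -0.0652  0.1633] [ 0.5458 -0.0531  0.1702]
mill 0.03 959 (array([557., -51.]), array([62. , 85.8]), 90.0) [ 0.5142 -0.082   0.03  ] [ 0.5999 -0.02    0.1199]
jar 0.095 703 (array([548.7,  25.4]), array([45.1, 44.3]), 62.5) [0.5267 0.0034 0.0952] [0.5722 0.0481 0.1097]
jar 0.02 746 (array([564.3,  19.1]), array([51.5, 78. ]), 81.0) [ 0.526  -0.01    0.0202] [0.6    0.0485 0.085 ]
```

View pics/obj.png

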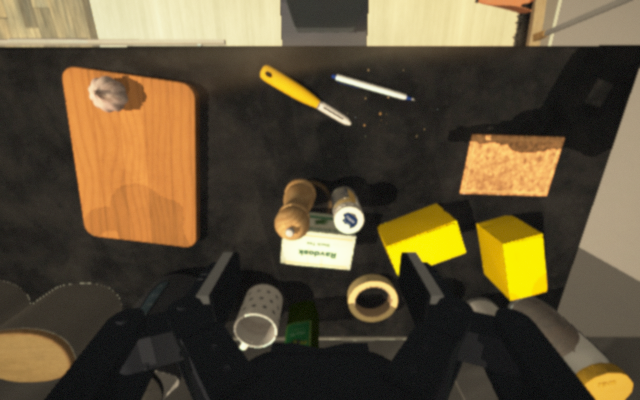

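Mill is at (292,225), its knob at (0.540,-0.059). Jar cap (347,218) is at (0.549,0.026), the tea box label at (315,252), and the board at (135,160) with garlic at its near end. This view confirms the choice of box. Mill first, gripped by the head above jar height.

carry_out(deltas=[-0.04, -0.02, 0.03, 0, 0, 0, -0.0815, -0.038, 0.07, 0, 0, 0, -0.0815, -0.038, 0.13, 0, 0, 0, -0.0815, -0.038, 0.19, 0, 0, 0, -0.0815, -0.038, 0.2415, 0, 0, 0])

```text
time: 3.5
eef_pos: [0.5394, -0.0547, 0.1152]
tcp_rot: [-0.002, 1.0, 0.001, -0.001]
contact_force: [1.1, 0.1, -0.9]
opening: 1.0
finger_force: 0.0
```

carry_out(deltas=[0, 0, 0, 0, 0, 0, 0, 0, 0, 0, 0, 0, 0, 0, 0, 0, 0, 0, 0, 0, 0, 0, 0, 0, 0, 0, 0, 0, 0, 0], grip=0, grip_force=30)

```text
time: 4.12
eef_pos: [0.542, -0.058, 0.1207]
tcp_rot: [0.0, 1.0, -0.0, 0.003]
contact_force: [0.9, 1.7, 5.7]
opening: 0.556
finger_force: 31.8
```

carry_out(deltas=[0, 0, -0.01, 0, 0, 0, 0, 0, -0.03, 0, 0, 0, 0, 0, -0.06, 0, 0, 0, 0, 0, -0.09, 0, 0, 0, 0, 0, -0.09, 0, 0, 0])

```text
time: 4.75
eef_pos: [0.5413, -0.0581, 0.2104]
tcp_rot: [-0.0, 1.0, -0.001, 0.003]
contact_force: [0.9, -0.0, -2.2]
opening: 0.56
finger_force: 31.4
```

Run:
```python
from h import *
print(ctrl.get_state()["eef_pos"],ctrl.get_state()["opening"])
p,d,K,C=cam("side"); save("s2",cv2.resize(p[120:300,230:430],None,fx=3,fy=3))
go(.57,-.28,.21,90)
```

```text
[ 0.5413 -0.0581  0.2104] 0.5595587982740987
move [-0.0299 -0.2223 -0.0016] [-0.0006  0.0013  0.0001] rot deg 0.1
```

View pics/s2.png

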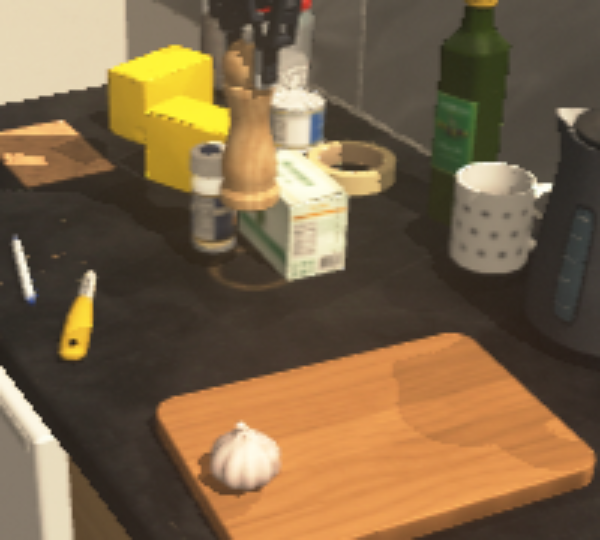

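The mill hangs upright; jar and tea box stayed where they were. Carrying it to the board.

carry_out(deltas=[0, -0.02, 0, 0, 0, 0, -0.005, -0.06, 0, 0, 0, 0, -0.015, -0.11, 0, 0, 0, 0, -0.025, -0.16, 0, 0, 0, 0, -0.03, -0.2, 0, 0, 0, 0])

```text
time: 5.42
eef_pos: [0.5689, -0.2603, 0.2053]
tcp_rot: [0.001, 1.0, 0.001, -0.002]
contact_force: [0.5, 0.9, -1.4]
opening: 0.559
finger_force: 31.6
```

carry_out(deltas=[0, -0.02, 0, 0, 0, 0, 0, -0.022, 0.005, 0, 0, 0, 0, -0.022, 0.03, 0, 0, 0, 0, -0.022, 0.05, 0, 0, 0, 0, -0.022, 0.062, 0, 0, 0])

```text
time: 6.05
eef_pos: [0.5692, -0.2779, 0.1436]
tcp_rot: [-0.001, 1.0, 0.001, -0.001]
contact_force: [0.3, 0.3, -1.9]
opening: 0.554
finger_force: 31.6
```

carry_out(deltas=[0, 0, 0.003, 0, 0, 0, 0, 0, 0.005, 0, 0, 0, 0, 0, 0.005, 0, 0, 0])

```text
time: 6.42
eef_pos: [0.5706, -0.2799, 0.1418]
tcp_rot: [-0.0, 1.0, -0.001, 0.001]
contact_force: [-0.4, 0.2, -0.6]
opening: 0.553
finger_force: 31.8
```

carry_out(deltas=[0, 0, 0.002, 0, 0, 0, 0, 0, 0.002, 0, 0, 0])

```text
time: 6.68
eef_pos: [0.5713, -0.2803, 0.1417]
tcp_rot: [0.0, 1.0, -0.001, 0.002]
contact_force: [-0.6, 1.3, 5.7]
opening: 0.552
finger_force: 32.3
```

carry_out(deltas=[0, 0, 0, 0, 0, 0, 0, 0, 0, 0, 0, 0, 0, 0, 0, 0, 0, 0, 0, 0, 0, 0, 0, 0], grip=100)

```text
time: 7.18
eef_pos: [0.5699, -0.2795, 0.1386]
tcp_rot: [-0.0, 1.0, 0.0, -0.0]
contact_force: [-0.1, -0.1, 0.6]
opening: 1.001
finger_force: 0.0
```

carry_out(deltas=[0, 0, -0.04, 0, 0, 0, 0, 0, -0.1, 0, 0, 0, 0.03, 0.06, -0.13, 0, 0, 0, 0.06, 0.12, -0.14, 0, 0, 0, 0.1, 0.17, -0.15, 0, 0, 0])

```text
time: 7.8
eef_pos: [0.4799, -0.1225, 0.2867]
tcp_rot: [-0.0, 1.0, -0.0, 0.001]
contact_force: [0.7, -0.2, 0.5]
opening: 0.998
finger_force: 0.0
```

```bash
cat >> h.py <<'E'
def look(tag=None):
    p,d,K,C=cam("wrist"); W=cloud(d,K,C)
    if tag: save(tag,p)
    x,y,z=W[...,0],W[...,1],W[...,2]
    b=lambda x0,x1,y0,y1,z0,z1:W[(x>x0)&(x<x1)&(y>y0)&(y<y1)&(z>z0)&(z<z1)]
    return p,W,b
E
python3 - <<'E'
from h import *
p,W,b=look("w3")
print("mill",rect(b(.5,.64,-.35,-.2,.15,.178)),rect(b(.5,.64,-.35,-.2,.185,.21)),b(.5,.64,-.35,-.2,.1,.25).max(0))
print("jar",rect(b(.5,.6,-.02,.08,.095,.12)))
go(.549,.0257,.073,82.5)
E
```

```text
mill (array([ 565.8, -278.4]), array([49.5, 39.7]), 51.5) (array([ 569.5, -281.8]), array([10.4, 10.3]), 2.3) [ 0.5911 -0.2568  0.1914]
jar (array([549.2,  25.1]), array([45.4, 44.6]), 32.8)
move [-0.0737  0.1419  0.2145] [ 0.0036 -0.0019  0.1344] rot deg 7.7
```

View pics/w3.png

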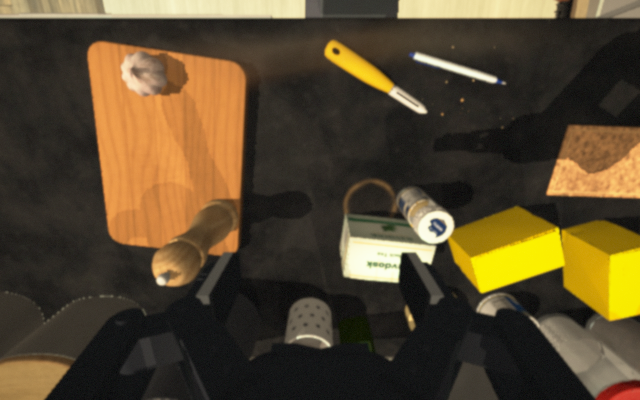

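Mill stands on the board at (200,245), and its old ring mark shows at (370,195). Jar is at (425,215). Now the jar.

carry_out(deltas=[-0.03, 0.05, 0.01, 0, 0, 0, -0.06, 0.1, 0.03, 0, 0, 0, -0.079, 0.1355, 0.07, 0, 0, 0, -0.079, 0.1355, 0.12, 0, 0, 0, -0.079, 0.1355, 0.15, 0, 0, 0])

```text
time: 8.48
eef_pos: [0.5582, 0.0126, 0.1328]
tcp_rot: [-0.001, 1.0, 0.0, -0.002]
contact_force: [0.0, -0.5, 0.3]
opening: 1.002
finger_force: 0.0
```

Run:
```python
from h import *
print(ctrl.get_state()["eef_pos"])
go(.549,.0255,.068,90)
```

```text
[0.5582 0.0126 0.1328]
move [0.0089 0.0129 0.0648] [ 0.0005 -0.0039  0.0018] rot deg 0.2
```

carry_out(deltas=[0.009, 0.013, 0, 0, 0, 0, 0.009, 0.013, 0.03, 0, 0, 0, 0.009, 0.013, 0.0648, 0, 0, 0, 0.009, 0.013, 0.0648, 0, 0, 0])

```text
time: 8.98
eef_pos: [0.5489, 0.0253, 0.0703]
tcp_rot: [-0.0, 1.0, 0.0, -0.002]
contact_force: [0.3, -0.3, 1.0]
opening: 1.0
finger_force: 0.0
```

carry_out(deltas=[0, 0, 0, 0, 0, 0, 0, 0, 0, 0, 0, 0, 0, 0, 0, 0, 0, 0, 0, 0, 0, 0, 0, 0, 0, 0, 0, 0, 0, 0], grip=0)

```text
time: 9.6
eef_pos: [0.5521, 0.0245, 0.0735]
tcp_rot: [-0.0, 1.0, -0.0, 0.002]
contact_force: [0.6, 1.9, 6.5]
opening: 0.53
finger_force: 30.6
```

carry_out(deltas=[0, 0, -0.01, 0, 0, 0, 0, 0, -0.03, 0, 0, 0, 0, 0, -0.06, 0, 0, 0, 0, 0, -0.1, 0, 0, 0, 0, 0, -0.1, 0, 0, 0])

```text
time: 10.22
eef_pos: [0.5529, 0.0243, 0.1754]
tcp_rot: [-0.0, 1.0, -0.001, 0.004]
contact_force: [-0.8, 0.1, -1.2]
opening: 0.528
finger_force: 30.8
```

Run:
```python
from h import *
print(ctrl.get_state()["eef_pos"])
p,d,K,C=cam("side"); save("s3",cv2.resize(p[120:300,230:430],None,fx=3,fy=3))
go(.47,-.36,.168,90)
```

```text
[0.5529 0.0243 0.1754]
move [ 0.0814 -0.3845  0.0048] [-0.0005  0.0036  0.0001] rot deg 0.2
```

View pics/s3.png

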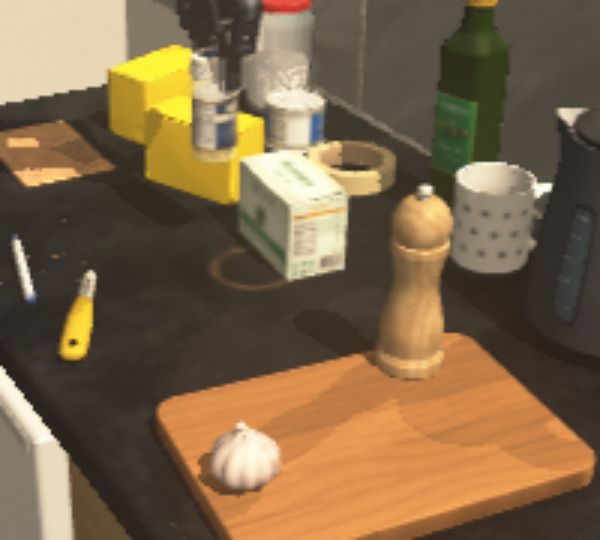

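carry_out(deltas=[0.02, -0.02, 0, 0, 0, 0, 0.05, -0.06, 0, 0, 0, 0, 0.075, -0.11, 0, 0, 0, 0, 0.0815, -0.16, 0, 0, 0, 0, 0.0815, -0.21, 0, 0, 0, 0])

```text
time: 10.9
eef_pos: [0.4672, -0.186, 0.1691]
tcp_rot: [0.0, 1.0, 0.001, -0.001]
contact_force: [1.1, 0.5, -1.9]
opening: 0.526
finger_force: 31.0
```

carry_out(deltas=[0, -0.05, 0, 0, 0, 0, 0, -0.1, 0, 0, 0, 0, 0, -0.14, 0, 0, 0, 0, 0, -0.175, 0, 0, 0, 0, 0, -0.175, 0.02, 0, 0, 0])

```text
time: 11.52
eef_pos: [0.4689, -0.3629, 0.1505]
tcp_rot: [0.001, 1.0, -0.001, 0.0]
contact_force: [0.3, 0.7, -1.6]
opening: 0.53
finger_force: 31.1
```

Run:
```python
from h import *
s=ctrl.get_state();print(s["eef_pos"],s["contact_force"]);go(.47,-.36,.096,90)
```

```text
[ 0.4689 -0.3629  0.1505] [ 0.3101  0.6599 -1.618 ]
move [-0.0011  0.003   0.0545] [-0.0013  0.0008 -0.0028] rot deg 0.2
```

carry_out(deltas=[0, 0, 0.02, 0, 0, 0, 0, 0, 0.04, 0, 0, 0, 0, 0, 0.05, 0, 0, 0, 0, 0, 0.053, 0, 0, 0, 0, 0, 0.055, 0, 0, 0])

```text
time: 12.15
eef_pos: [0.4695, -0.3605, 0.0967]
tcp_rot: [-0.0, 1.0, -0.0, 0.0]
contact_force: [0.1, -0.1, -1.0]
opening: 0.527
finger_force: 31.1
```

carry_out(deltas=[0, 0, 0.002, 0, 0, 0, 0, 0, 0.002, 0, 0, 0])

```text
time: 12.4
eef_pos: [0.4693, -0.3606, 0.0946]
tcp_rot: [-0.0, 1.0, -0.0, 0.0]
contact_force: [0.5, 0.0, -1.5]
opening: 0.53
finger_force: 31.1
```

carry_out(deltas=[0, 0, 0.0015, 0, 0, 0, 0, 0, 0.0025, 0, 0, 0])

```text
time: 12.65
eef_pos: [0.4698, -0.3608, 0.0945]
tcp_rot: [-0.0, 1.0, -0.0, 0.0]
contact_force: [-3.2, 4.2, 11.4]
opening: 0.53
finger_force: 32.3
```

carry_out(deltas=[0, 0, 0, 0, 0, 0, 0, 0, 0, 0, 0, 0, 0, 0, 0, 0, 0, 0, 0, 0, 0, 0, 0, 0], grip=100)

```text
time: 13.15
eef_pos: [0.469, -0.3603, 0.0914]
tcp_rot: [-0.0, 1.0, 0.0, -0.0]
contact_force: [-0.1, 0.7, -0.2]
opening: 0.998
finger_force: 0.0
```

carry_out(deltas=[0, 0, -0.05, 0, 0, 0, 0, 0, -0.11, 0, 0, 0, 0, 0.06, -0.17, 0, 0, 0, 0, 0.12, -0.21, 0, 0, 0, 0, 0.18, -0.21, 0, 0, 0])

```text
time: 13.78
eef_pos: [0.4698, -0.2045, 0.2997]
tcp_rot: [0.001, 1.0, -0.002, 0.002]
contact_force: [1.4, 0.1, 0.9]
opening: 0.997
finger_force: 0.0
```

carry_out(deltas=[0.01, 0.05, 0, 0, 0, 0, 0.01, 0.1, 0, 0, 0, 0, 0.01, 0.15, 0, 0, 0, 0, 0.01, 0.15, 0, 0, 0, 0])

```text
time: 14.28
eef_pos: [0.4587, -0.0522, 0.2964]
tcp_rot: [-0.003, 1.0, 0.0, 0.0]
contact_force: [-0.1, -0.3, -0.0]
opening: 1.0
finger_force: 0.0
```

Run:
```python
from h import *
print(ctrl.get_state()["eef_pos"])
p,W,b=look("w4"); q=b(.5,.72,-.12,.09,.075,.092); r=rect(q); print("tea",r,len(q))
print("jar",rect(b(.42,.52,-.42,-.31,.12,.14)), "mill",rect(b(.5,.64,-.35,-.2,.185,.21)))
print("y1",rect(b(.53,.7,.085,.24,.075,.095)))
p2,d,K,C=cam("top");V=cloud(d,K,C);x,y,z=V[...,0],V[...,1],V[...,2];q=V[(x>.52)&(x<.7)&(y>-.12)&(y<.085)&(z>.077)&(z<.092)];print("tea top",rect(q))
```

```text
[ 0.4587 -0.0522  0.2964]
tea (array([613.6, -23.3]), array([121.6,  66.1]), 83.0) 3327
jar (array([ 467.1, -359.4]), array([44.2, 46.6]), 0.4) mill (array([ 569.7, -281.4]), array([11.5, 10.7]), 18.8)
y1 (array([611.1, 167.7]), array([ 66.6, 107.2]), 23.3)
tea top (array([615. ,   0.5]), array([77.7, 68.4]), 82.8)
```

View pics/w4.png

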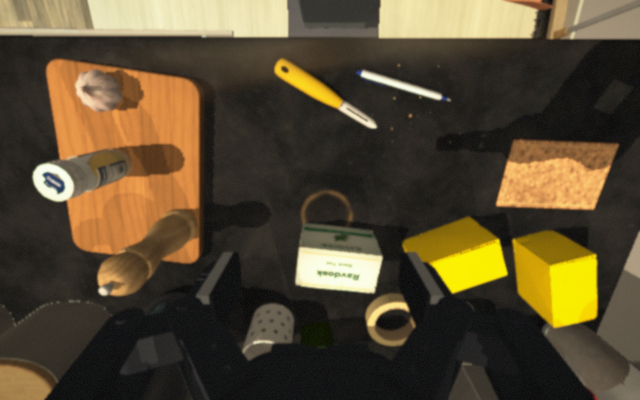

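Jar (80,175) and mill (150,255) both stand on the board, and the tea box (338,258) is free. Now turn across the tea box.

carry_out(deltas=[-0.03, 0.006, 0, 0, 0, 0.18, -0.06, 0.012, 0, 0, 0, 0.36, -0.1, 0.018, 0.02, 0, 0, 0.54, -0.13, 0.024, 0.04, 0, 0, 0.72, -0.155, 0.03, 0.06, 0, 0, 0.9])

```text
time: 15.0
eef_pos: [0.6153, -0.0266, 0.2349]
tcp_rot: [0.439, 0.899, -0.0, -0.0]
contact_force: [1.6, 0.2, 0.3]
opening: 1.002
finger_force: 0.0
```

carry_out(deltas=[0, 0, 0, 0, 0, 0.18, 0, 0, 0, 0, 0, 0.36, 0, 0, 0, 0, 0, 0.54, 0, 0, 0, 0, 0, 0.72, 0, 0, 0, 0, 0, 0.79])

```text
time: 15.62
eef_pos: [0.6142, -0.0269, 0.2357]
tcp_rot: [0.75, 0.662, -0.0, -0.0]
contact_force: [0.4, 0.2, -0.1]
opening: 1.001
finger_force: 0.0
```

Run:
```python
from h import *
print(ctrl.get_state()["eef_pos"])
go(.6136,-.022,.03,-7)
```

```text
[ 0.6142 -0.0269  0.2357]
move [ 0.0048 -0.0011  0.2057] [-0.0007  0.0003 -0.0023] rot deg 0.1
```

carry_out(deltas=[0.005, -0.001, 0.04, 0, 0, 0, 0.005, -0.001, 0.09, 0, 0, 0, 0.005, -0.001, 0.13, 0, 0, 0, 0.005, -0.001, 0.17, 0, 0, 0, 0.005, -0.001, 0.205, 0, 0, 0])

```text
time: 16.25
eef_pos: [0.6133, -0.0217, 0.0291]
tcp_rot: [0.749, 0.663, -0.001, -0.0]
contact_force: [-0.2, 0.2, 0.3]
opening: 0.999
finger_force: 0.0
```

carry_out(deltas=[0, 0, 0, 0, 0, 0, 0, 0, 0, 0, 0, 0, 0, 0, 0, 0, 0, 0, 0, 0, 0, 0, 0, 0], grip=0, grip_force=25)

```text
time: 16.75
eef_pos: [0.614, -0.0199, 0.0322]
tcp_rot: [0.748, 0.664, 0.0, 0.001]
contact_force: [-0.7, 0.4, -1.1]
opening: 0.798
finger_force: 21.7
```

carry_out(deltas=[0, 0, -0.01, 0, 0, 0, 0, 0, -0.03, 0, 0, 0, 0, 0, -0.07, 0, 0, 0, 0, 0, -0.12, 0, 0, 0, 0, 0, -0.12, 0, 0, 0])

```text
time: 17.38
eef_pos: [0.6177, -0.0203, 0.1595]
tcp_rot: [0.748, 0.664, 0.004, 0.006]
contact_force: [-1.2, -0.6, -1.4]
opening: 0.796
finger_force: 21.8
```

Run:
```python
from h import *
s=ctrl.get_state();print(s["eef_pos"],s["qpos"]); go(.4903,.3287,.15,-2)
p,d,K,C=cam("side"); save("s5",cv2.resize(p[120:300,230:430],None,fx=3,fy=3))
```

```text
[ 0.6177 -0.0203  0.1595] [-0.1969  0.2223  1.7907 -0.      1.1146 -0.0782]
move [ 0.3315 -0.168   0.0068] [ 0.0139  0.0017 -0.0838] rot deg 4.9
```

View pics/s5.png

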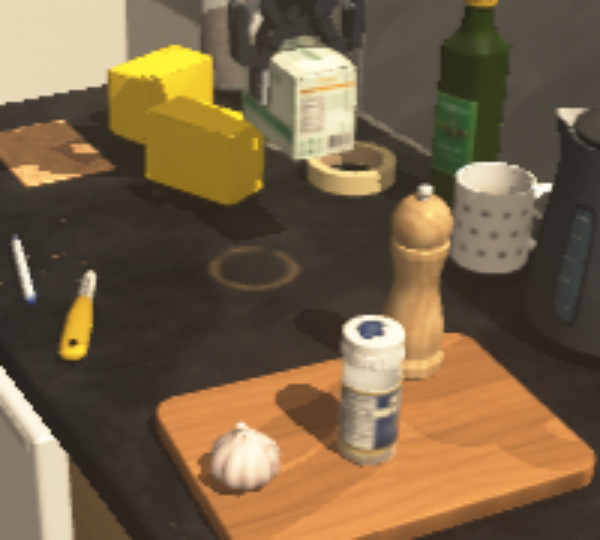

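carry_out(deltas=[0.02, -0.01, 0, 0, 0, -0.01, 0.065, -0.033, 0, 0, 0, -0.03, 0.12, -0.06, 0, 0, 0, -0.05, 0.175, -0.09, 0, 0, 0, -0.07, 0.225, -0.114, 0, 0, 0, -0.084])

```text
time: 18.05
eef_pos: [0.5236, 0.2197, 0.1491]
tcp_rot: [0.719, 0.695, -0.002, -0.001]
contact_force: [-0.1, 0.1, -1.7]
opening: 0.804
finger_force: 21.7
```

Run:
```python
from h import *
s=ctrl.get_state();print(s["eef_pos"]); go(.4903,.3305,.15,-2)
```

```text
[0.5236 0.2197 0.1491]
move [ 0.1096 -0.037  -0.0008] [-0.0046  0.0006  0.0015] rot deg 0.3
```

carry_out(deltas=[0.04, -0.012, 0, 0, 0, 0, 0.08, -0.027, 0, 0, 0, 0, 0.11, -0.037, 0, 0, 0, 0, 0.11, -0.037, 0.03, 0, 0, 0, 0.11, -0.037, 0.05, 0, 0, 0])

```text
time: 18.68
eef_pos: [0.491, 0.3288, 0.098]
tcp_rot: [0.719, 0.695, -0.003, -0.001]
contact_force: [-0.2, 0.5, -1.7]
opening: 0.802
finger_force: 21.8
```

Run:
```python
from h import *
s=ctrl.get_state();print(s["eef_pos"]); go(.4903,.3305,.037,-2)
p,W,b=look("w6")
```

```text
[0.491  0.3288 0.098 ]
move [ 0.0018 -0.0004  0.061 ] [-0.005   0.0022  0.0018] rot deg 0.3
```

View pics/w6.png

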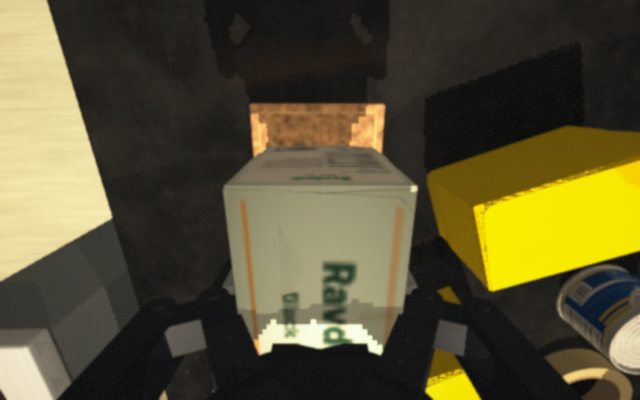

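The box hangs level and square over the mat (mat end at (318,125)), and the yellow box at right is clear. Lowering.

carry_out(deltas=[0.002, 0, 0.02, 0, 0, 0, 0.002, 0, 0.04, 0, 0, 0, 0.002, 0, 0.053, 0, 0, 0, 0.002, 0, 0.058, 0, 0, 0, 0.002, 0, 0.061, 0, 0, 0])

```text
time: 19.35
eef_pos: [0.4944, 0.3305, 0.0403]
tcp_rot: [0.719, 0.695, 0.0, 0.0]
contact_force: [-0.4, 0.2, -1.3]
opening: 0.801
finger_force: 21.7
```

carry_out(deltas=[0, 0, 0.001, 0, 0, 0, 0, 0, 0.001, 0, 0, 0])

```text
time: 19.6
eef_pos: [0.4945, 0.3306, 0.0399]
tcp_rot: [0.719, 0.695, 0.0, 0.0]
contact_force: [-0.0, -0.3, -1.7]
opening: 0.796
finger_force: 21.7
```

Run:
```python
from h import *
s=ctrl.get_state();print(s["eef_pos"],s["qpos"],s["dq"]); 
p,W,b=look()
s=ctrl.get_state();print(s["eef_pos"],s["qpos"]);go(.4903,.3305,.0365,-2)
q=b(.4,.6,.2,.45,.08,.1);print(rect(q),len(q),np.median(q[:,2]))
```

```text
[0.4945 0.3306 0.0399] [ 0.4189  0.3397  1.8947 -0.      0.9062  0.4539] [-0.0004 -0.0013  0.0018 -0.0003  0.      0.0008]
[0.4944 0.3306 0.0399] [ 0.419   0.3396  1.8947 -0.      0.9062  0.4539]
move [-0.0003 -0.0041  0.0034] [ 0.001  -0.0005 -0.    ] rot deg 0.1
(array([517.9, 350.6]), array([ 77.9, 174.6]), 83.1) 37531 0.09509784034864087
```

carry_out(deltas=[0, -0.004, 0, 0, 0, 0, 0, -0.004, 0, 0, 0, 0, 0, -0.004, 0.002, 0, 0, 0, 0, -0.004, 0.0035, 0, 0, 0, 0, -0.004, 0.0035, 0, 0, 0])

```text
time: 20.27
eef_pos: [0.4899, 0.3305, 0.0355]
tcp_rot: [0.719, 0.695, -0.0, -0.0]
contact_force: [0.6, 0.3, -2.2]
opening: 0.801
finger_force: 21.7
```

carry_out(deltas=[0, 0, 0.001, 0, 0, 0, 0, 0, 0.002, 0, 0, 0, 0, 0, 0.002, 0, 0, 0])

```text
time: 20.65
eef_pos: [0.49, 0.3306, 0.0336]
tcp_rot: [0.719, 0.695, -0.0, -0.0]
contact_force: [-0.8, 0.4, -2.0]
opening: 0.799
finger_force: 21.7
```

carry_out(deltas=[0, 0, 0.001, 0, 0, 0, 0, 0, 0.0015, 0, 0, 0, 0, 0, 0.0015, 0, 0, 0])

```text
time: 21.02
eef_pos: [0.4903, 0.3307, 0.0335]
tcp_rot: [0.719, 0.695, -0.0, 0.0]
contact_force: [-3.6, -2.0, 4.5]
opening: 0.8
finger_force: 22.4
```

Contact is made. Opening just wide and retreating upward.

carry_out(deltas=[0, 0, 0, 0, 0, 0, 0, 0, 0, 0, 0, 0, 0, 0, 0, 0, 0, 0, 0, 0, 0, 0, 0, 0], grip=100)

```text
time: 21.52
eef_pos: [0.4901, 0.3306, 0.0321]
tcp_rot: [0.719, 0.695, -0.0, -0.0]
contact_force: [-0.2, -0.2, 0.3]
opening: 1.001
finger_force: 0.0
```

carry_out(deltas=[0, 0, -0.03, 0, 0, 0, 0, 0, -0.08, 0, 0, 0, 0, 0, -0.14, 0, 0, 0, 0, 0, -0.2, 0, 0, 0, -0.06, 0, -0.26, 0, 0, -0.1])

```text
time: 22.15
eef_pos: [0.489, 0.2877, 0.2801]
tcp_rot: [0.682, 0.732, 0.002, 0.001]
contact_force: [2.0, -0.7, -0.8]
opening: 0.999
finger_force: 0.0
```

carry_out(deltas=[-0.05, 0, 0, 0, 0, -0.18, -0.1, 0, 0, 0, 0, -0.36, -0.12, 0, 0, 0, 0, -0.54, -0.12, 0, 0, 0, 0, -0.72, -0.12, 0, 0, 0, 0, -0.9])

```text
time: 22.78
eef_pos: [0.4963, 0.1662, 0.2764]
tcp_rot: [0.296, 0.955, 0.0, 0.0]
contact_force: [0.2, -0.5, -0.2]
opening: 0.999
finger_force: 0.0
```

carry_out(deltas=[0, 0, 0, 0, 0, -0.18, 0, 0, 0, 0, 0, -0.36, 0, 0, 0, 0, 0, -0.54, 0, 0, 0, 0, 0, -0.6, 0, 0, 0, 0, 0, -0.6])

```text
time: 23.4
eef_pos: [0.4962, 0.1667, 0.2763]
tcp_rot: [0.003, 1.0, -0.0, -0.0]
contact_force: [0.1, -0.0, -0.0]
opening: 1.001
finger_force: 0.0
```

Run:
```python
from h import *
s=ctrl.get_state();print(s["eef_pos"],s["qpos"])
p,W,b=look("w7"); q=b(.4,.58,.22,.43,.08,.098);print("tea",rect(q),len(q),np.median(q[:,2]))
hsv=cv2.cvtColor(p,cv2.COLOR_RGB2HSV)
go(.4691,-.3605,.3,90)
```

```text
[0.4962 0.1667 0.2763] [ 0.1301 -0.0848  1.8955  0.      1.331  -1.4342]
tea (array([491.1, 328.5]), array([122.3,  65.4]), 88.1) 5385 0.08894177792597702
move [ 0.0235 -0.5274 -0.0236] [ 0.     -0.     -0.0069] rot deg 0.4
```

View pics/w7.png

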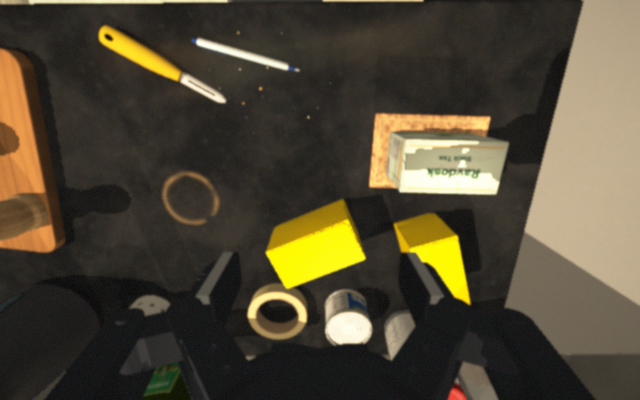

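The tea box is centred and square: (0.491,0.3285) at 88.1°, against the mat at (0.490,0.3287), 88.0°. Now fetch the jar.

carry_out(deltas=[0.003, -0.06, 0, 0, 0, 0, 0.006, -0.12, 0, 0, 0, 0, 0.01, -0.18, 0, 0, 0, 0, 0.015, -0.24, 0, 0, 0, 0, 0.02, -0.3, 0, 0, 0, 0])

```text
time: 24.08
eef_pos: [0.4742, -0.135, 0.2767]
tcp_rot: [0.003, 1.0, -0.0, 0.0]
contact_force: [-0.1, -0.4, 0.6]
opening: 0.997
finger_force: 0.0
```

carry_out(deltas=[0.002, -0.06, 0, 0, 0, 0, 0.003, -0.12, 0, 0, 0, 0, 0.0035, -0.18, 0, 0, 0, 0, 0.0035, -0.227, 0.02, 0, 0, 0, 0.0035, -0.227, 0.06, 0, 0, 0])

```text
time: 24.7
eef_pos: [0.4701, -0.3647, 0.2178]
tcp_rot: [0.005, 1.0, -0.002, 0.002]
contact_force: [0.7, 0.0, -1.1]
opening: 0.997
finger_force: 0.0
```

Run:
```python
from h import *
s=ctrl.get_state();print(s["eef_pos"]);go(.469,-.3600,.0905,90)
```

```text
[ 0.4701 -0.3647  0.2178]
move [0.0016 0.0052 0.1273] [-0.0045  0.0035 -0.0109] rot deg 0.7
```

carry_out(deltas=[0, 0.004, 0.04, 0, 0, -0.007, 0, 0.004, 0.08, 0, 0, -0.007, 0, 0.004, 0.11, 0, 0, -0.007, 0, 0.004, 0.126, 0, 0, -0.007, 0, 0.004, 0.126, 0, 0, -0.007])

```text
time: 25.32
eef_pos: [0.4694, -0.3557, 0.0895]
tcp_rot: [-0.0, 1.0, 0.001, -0.001]
contact_force: [0.1, 0.7, 0.4]
opening: 1.002
finger_force: 0.0
```

Run:
```python
from h import *
s=ctrl.get_state();print(s["eef_pos"]);go(.469,-.3600,.0905,90)
```

```text
[ 0.4694 -0.3557  0.0895]
move [ 0.0004 -0.0043 -0.001 ] [ 0.0017 -0.0015  0.0008] rot deg 0.1
```

carry_out(deltas=[0, -0.004, -0.001, 0, 0, 0, 0, -0.004, -0.001, 0, 0, 0])

```text
time: 25.58
eef_pos: [0.4707, -0.3615, 0.0935]
tcp_rot: [-0.0, 1.0, -0.001, 0.001]
contact_force: [0.2, -0.5, -0.2]
opening: 0.999
finger_force: 0.0
```

carry_out(deltas=[0, 0, 0, 0, 0, 0, 0, 0, 0, 0, 0, 0, 0, 0, 0, 0, 0, 0, 0, 0, 0, 0, 0, 0, 0, 0, 0, 0, 0, 0], grip=0, grip_force=30)

```text
time: 26.2
eef_pos: [0.47, -0.3604, 0.092]
tcp_rot: [-0.001, 1.0, -0.0, 0.0]
contact_force: [0.4, 0.4, 2.6]
opening: 0.527
finger_force: 30.9
```

carry_out(deltas=[0, 0, -0.01, 0, 0, 0, 0, 0, -0.03, 0, 0, 0, 0, 0, -0.06, 0, 0, 0, 0, 0, -0.09, 0, 0, 0, 0, 0, -0.09, 0, 0, 0])

```text
time: 26.82
eef_pos: [0.4714, -0.3618, 0.1859]
tcp_rot: [-0.001, 1.0, -0.003, 0.003]
contact_force: [-0.1, -0.7, -0.4]
opening: 0.526
finger_force: 30.9
```

carry_out(deltas=[0, 0.03, 0, 0, 0, 0, 0, 0.08, 0, 0, 0, 0, -0.005, 0.14, 0, 0, 0, 0, -0.02, 0.19, 0, 0, 0, 0, -0.04, 0.24, 0, 0, 0, 0])

```text
time: 27.45
eef_pos: [0.5088, -0.1182, 0.1803]
tcp_rot: [-0.0, 1.0, 0.0, -0.001]
contact_force: [1.1, -0.3, -1.5]
opening: 0.525
finger_force: 31.0
```

Run:
```python
from h import *
s=ctrl.get_state();print(s["eef_pos"]);go(.5520,.0250,.0735,90)
```

```text
[ 0.5088 -0.1182  0.1803]
move [-0.0435  0.1431  0.1068] [ 0.0006 -0.0015  0.0006] rot deg 0.1
```

carry_out(deltas=[-0.01, 0.04, 0, 0, 0, 0, -0.025, 0.085, 0, 0, 0, 0, -0.0435, 0.125, 0.01, 0, 0, 0, -0.0435, 0.143, 0.04, 0, 0, 0, -0.0435, 0.143, 0.08, 0, 0, 0])

```text
time: 28.08
eef_pos: [0.553, 0.0246, 0.1005]
tcp_rot: [-0.002, 1.0, 0.0, 0.001]
contact_force: [-0.8, 0.7, -1.9]
opening: 0.528
finger_force: 31.1
```

carry_out(deltas=[0, 0, 0.01, 0, 0, 0, 0, 0, 0.015, 0, 0, 0, 0, 0, 0.015, 0, 0, 0])

```text
time: 28.45
eef_pos: [0.5536, 0.0225, 0.0874]
tcp_rot: [-0.0, 1.0, -0.0, 0.001]
contact_force: [-0.1, 0.1, -1.2]
opening: 0.53
finger_force: 31.1
```

Run:
```python
from h import *
s=ctrl.get_state();print(s["eef_pos"]);go(.5518,.0253,.072,90)
```

```text
[0.5536 0.0225 0.0874]
move [0.0018 0.0028 0.0154] [-0.0003  0.0016  0.0006] rot deg 0.1
```

carry_out(deltas=[0.0018, 0.0028, 0.005, 0, 0, 0, 0.0018, 0.0028, 0.01, 0, 0, 0, 0.0018, 0.0028, 0.013, 0, 0, 0, 0.0018, 0.0028, 0.014, 0, 0, 0])

```text
time: 28.95
eef_pos: [0.5509, 0.0257, 0.0722]
tcp_rot: [-0.001, 1.0, 0.0, -0.0]
contact_force: [0.2, 0.3, -0.8]
opening: 0.524
finger_force: 31.1
```

Run:
```python
from h import *
s=ctrl.get_state();print(s["eef_pos"]);go(.5518,.0253,.072,90)
p,W,b=look(); q=b(.5,.6,-.03,.08,.1,.125); print(rect(q),len(q))
```

```text
[0.5509 0.0257 0.0722]
move [-0.0009 -0.0004  0.0002] [ 0.     -0.0004  0.0012] rot deg 0.1
(array([547.8,  24.1]), array([106.6,  46. ]), 79.0) 10514
```

carry_out(deltas=[-0.001, 0, 0.001, 0, 0, 0, -0.001, 0, 0.002, 0, 0, 0, -0.001, 0, 0.002, 0, 0, 0])

```text
time: 29.38
eef_pos: [0.5524, 0.0257, 0.0709]
tcp_rot: [-0.001, 1.0, -0.0, 0.0]
contact_force: [0.2, -0.5, 1.6]
opening: 0.53
finger_force: 31.3
```

Touching down; release, rise and check.

carry_out(deltas=[0, 0, 0, 0, 0, 0, 0, 0, 0, 0, 0, 0, 0, 0, 0, 0, 0, 0, 0, 0, 0, 0, 0, 0], grip=100)

```text
time: 29.88
eef_pos: [0.552, 0.0257, 0.0704]
tcp_rot: [-0.001, 1.0, 0.0, -0.0]
contact_force: [-0.4, 0.9, -0.2]
opening: 0.999
finger_force: 0.0
```

carry_out(deltas=[0, 0, -0.05, 0, 0, 0, 0, 0, -0.11, 0, 0, 0, 0, 0, -0.17, 0, 0, 0, 0.05, -0.02, -0.22, 0, 0, 0, 0.09, -0.045, -0.27, 0, 0, 0])

```text
time: 30.5
eef_pos: [0.4711, -0.0134, 0.3295]
tcp_rot: [-0.001, 1.0, -0.0, 0.0]
contact_force: [0.1, -0.6, 0.1]
opening: 1.002
finger_force: 0.0
```

carry_out(deltas=[0, 0, -0.01, 0, 0, 0, 0, 0, -0.01, 0, 0, 0])

```text
time: 30.75
eef_pos: [0.4727, -0.0133, 0.3386]
tcp_rot: [-0.0, 1.0, -0.0, 0.001]
contact_force: [-0.2, -0.6, -0.8]
opening: 1.0
finger_force: 0.0
```

Run:
```python
from h import *
s=ctrl.get_state();print(s["eef_pos"])
p,W,b=look(); q=b(.5,.6,-.02,.08,.095,.12); print("jar",rect(q),q.min(0),q.max(0))
f=np.load("/tmp/obj.npz");V=f["W"];x,y,z=V[...,0],V[...,1],V[...,2];q=V[(x>.5)&(x<.6)&(y>-.02)&(y<.08)&(z>.095)&(z<.12)];print("was",rect(q))
save("w8",p)
go(.5695,-.281,.3,90)
```

```text
[ 0.4727 -0.0133  0.3386]
jar (array([549. ,  25.7]), array([44.8, 44.7]), 62.0) [0.5272 0.0032 0.095 ] [0.5721 0.048  0.1097]
was (array([548.7,  25.4]), array([45.1, 44.3]), 62.5)
move [-0.0969 -0.2681  0.0366] [ 0.0006 -0.0014  0.0013] rot deg 0.1
```

View pics/w8.png

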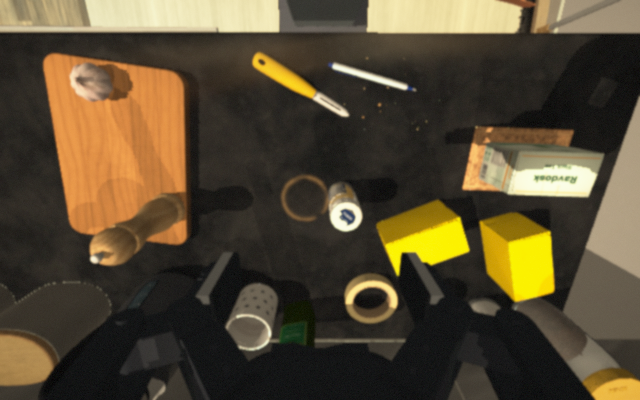

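Jar is back within 0.5 mm (345,208), and the mill on the board shows at (140,230). Fetch the mill.

carry_out(deltas=[-0.02, -0.055, 0, 0, 0, 0, -0.04, -0.11, 0, 0, 0, 0, -0.06, -0.165, 0, 0, 0, 0, -0.08, -0.22, 0, 0, 0, 0, -0.097, -0.267, 0.02, 0, 0, 0])

```text
time: 31.42
eef_pos: [0.571, -0.2821, 0.3161]
tcp_rot: [-0.001, 1.0, 0.0, -0.0]
contact_force: [1.0, -0.2, 0.2]
opening: 1.0
finger_force: 0.0
```

carry_out(deltas=[0, 0, 0.03, 0, 0, 0, 0, 0, 0.06, 0, 0, 0, 0, 0, 0.06, 0, 0, 0])

```text
time: 31.8
eef_pos: [0.568, -0.2785, 0.251]
tcp_rot: [-0.001, 1.0, 0.004, -0.005]
contact_force: [0.0, 0.1, 0.4]
opening: 1.004
finger_force: 0.0
```

Run:
```python
from h import *
s=ctrl.get_state();print(s["eef_pos"]);go(.570,-.280,.139,90)
```

```text
[ 0.568  -0.2785  0.251 ]
move [-0.0031 -0.0023  0.112 ] [ 0.0071 -0.0099  0.0017] rot deg 0.7
```

carry_out(deltas=[-0.002, -0.001, 0.03, 0, 0, 0, -0.002, -0.001, 0.07, 0, 0, 0, -0.002, -0.001, 0.1, 0, 0, 0, -0.002, -0.001, 0.112, 0, 0, 0, -0.002, -0.001, 0.112, 0, 0, 0])

```text
time: 32.42
eef_pos: [0.5718, -0.2809, 0.1458]
tcp_rot: [-0.001, 1.0, 0.0, -0.0]
contact_force: [0.4, -0.7, -0.0]
opening: 1.003
finger_force: 0.0
```

Run:
```python
from h import *
s=ctrl.get_state();print(s["eef_pos"]);go(.570,-.280,.139,90)
```

```text
[ 0.5718 -0.2809  0.1458]
move [0.0018 0.0009 0.0068] [ 0.0006 -0.0008  0.0017] rot deg 0.1
```

carry_out(deltas=[0.0015, 0.001, 0.006, 0, 0, 0, 0.0015, 0.001, 0.006, 0, 0, 0, 0.0015, 0.001, 0.006, 0, 0, 0])

```text
time: 32.8
eef_pos: [0.5704, -0.2805, 0.141]
tcp_rot: [-0.001, 1.0, -0.0, 0.001]
contact_force: [-0.6, -0.4, -0.7]
opening: 1.002
finger_force: 0.0
```

carry_out(deltas=[0, 0, 0, 0, 0, 0, 0, 0, 0, 0, 0, 0, 0, 0, 0, 0, 0, 0, 0, 0, 0, 0, 0, 0, 0, 0, 0, 0, 0, 0], grip=0)

```text
time: 33.42
eef_pos: [0.5704, -0.2804, 0.1406]
tcp_rot: [-0.001, 1.0, -0.0, 0.0]
contact_force: [0.1, -0.9, 3.1]
opening: 0.56
finger_force: 31.2
```

carry_out(deltas=[0, 0, -0.01, 0, 0, 0, 0, 0, -0.03, 0, 0, 0, 0, 0, -0.06, 0, 0, 0, 0, 0, -0.06, 0, 0, 0])

```text
time: 33.92
eef_pos: [0.572, -0.2814, 0.2045]
tcp_rot: [-0.001, 1.0, -0.002, 0.003]
contact_force: [0.1, 0.3, -1.8]
opening: 0.554
finger_force: 31.4
```

carry_out(deltas=[0, 0.02, 0, 0, 0, 0, 0, 0.06, 0, 0, 0, 0, 0.01, 0.11, 0, 0, 0, 0, 0.02, 0.16, 0, 0, 0, 0, 0.028, 0.195, 0, 0, 0, 0])

```text
time: 34.55
eef_pos: [0.5398, -0.0817, 0.198]
tcp_rot: [-0.001, 1.0, 0.001, -0.002]
contact_force: [0.1, 1.1, -2.6]
opening: 0.555
finger_force: 31.6
```

Run:
```python
from h import *
s=ctrl.get_state();print(s["eef_pos"]);go(.542,-.058,.122,90)
```

```text
[ 0.5398 -0.0817  0.198 ]
move [-0.0025  0.0235  0.076 ] [ 0.0021 -0.0037  0.0028] rot deg 0.3
```

carry_out(deltas=[-0.001, 0.012, 0, 0, 0, 0, -0.001, 0.024, 0, 0, 0, 0, -0.001, 0.024, 0.03, 0, 0, 0, -0.001, 0.024, 0.055, 0, 0, 0, -0.001, 0.024, 0.065, 0, 0, 0])

```text
time: 35.17
eef_pos: [0.5418, -0.0614, 0.1329]
tcp_rot: [-0.0, 1.0, 0.0, -0.002]
contact_force: [0.1, -0.1, -1.5]
opening: 0.557
finger_force: 31.6
```

carry_out(deltas=[0, 0, 0, 0, 0, 0, 0, 0, 0, 0, 0, 0])

```text
time: 35.42
eef_pos: [0.5438, -0.0618, 0.1363]
tcp_rot: [-0.0, 1.0, -0.0, 0.001]
contact_force: [-0.8, -0.4, -1.4]
opening: 0.552
finger_force: 31.6
```

Run:
```python
from h import *
s=ctrl.get_state();print(s["eef_pos"]);go(.5409,-.0577,.1205,90)
```

```text
[ 0.5438 -0.0618  0.1363]
move [0.0029 0.0041 0.0158] [-0.0007  0.0022  0.0007] rot deg 0.1
```

carry_out(deltas=[0.0025, 0.004, 0.005, 0, 0, 0, 0.0025, 0.004, 0.01, 0, 0, 0, 0.0025, 0.004, 0.013, 0, 0, 0, 0.0025, 0.004, 0.0135, 0, 0, 0])

```text
time: 35.92
eef_pos: [0.5401, -0.0572, 0.1212]
tcp_rot: [-0.001, 1.0, 0.0, -0.0]
contact_force: [-0.4, 0.1, -2.2]
opening: 0.553
finger_force: 31.6
```

carry_out(deltas=[0, 0, 0, 0, 0, 0])

```text
time: 36.05
eef_pos: [0.5404, -0.0573, 0.1216]
tcp_rot: [-0.001, 1.0, -0.0, 0.0]
contact_force: [-0.6, 0.4, -2.1]
opening: 0.556
finger_force: 31.6
```

Run:
```python
from h import *
s=ctrl.get_state();print(s["eef_pos"]);go(.5409,-.0577,.1195,90)
```

```text
[ 0.5404 -0.0573  0.1216]
move [-0.0005 -0.0004  0.0021] [-0.      0.0001  0.0012] rot deg 0.1
```

carry_out(deltas=[-0.0005, -0.0005, 0.001, 0, 0, 0, -0.0005, -0.0005, 0.002, 0, 0, 0, -0.0005, -0.0005, 0.003, 0, 0, 0, -0.0005, -0.0005, 0.003, 0, 0, 0])

```text
time: 36.55
eef_pos: [0.5415, -0.0579, 0.1196]
tcp_rot: [-0.001, 1.0, -0.0, 0.001]
contact_force: [-0.5, 0.2, 3.3]
opening: 0.552
finger_force: 32.0
```

Standing on the top; release and retreat to the same view as before.

carry_out(deltas=[0, 0, 0, 0, 0, 0, 0, 0, 0, 0, 0, 0, 0, 0, 0, 0, 0, 0, 0, 0, 0, 0, 0, 0], grip=100)

```text
time: 37.05
eef_pos: [0.5408, -0.0577, 0.1185]
tcp_rot: [-0.001, 1.0, 0.0, -0.0]
contact_force: [-0.2, -0.1, -1.1]
opening: 1.003
finger_force: 0.0
```

carry_out(deltas=[0, 0, -0.05, 0, 0, 0, 0, 0, -0.1, 0, 0, 0, 0, 0, -0.15, 0, 0, 0, 0.04, 0.02, -0.2, 0, 0, 0, 0.08, 0.038, -0.24, 0, 0, 0])

```text
time: 37.67
eef_pos: [0.461, -0.02, 0.3594]
tcp_rot: [-0.0, 1.0, -0.0, 0.0]
contact_force: [0.6, -0.1, 1.7]
opening: 1.0
finger_force: 0.0
```

carry_out(deltas=[0, 0, 0, 0, 0, 0, 0, 0, 0, 0, 0, 0])

```text
time: 37.92
eef_pos: [0.4616, -0.0202, 0.3572]
tcp_rot: [-0.001, 1.0, -0.0, 0.0]
contact_force: [0.7, -0.6, -1.3]
opening: 0.993
finger_force: 0.0
```

Run:
```python
from h import *
print(ctrl.get_state()["eef_pos"])
p,W,b=look("w9"); f=np.load("/tmp/obj.npz");V=f["W"];x,y,z=V[...,0],V[...,1],V[...,2]
b0=lambda x0,x1,y0,y1,z0,z1:V[(x>x0)&(x<x1)&(y>y0)&(y<y1)&(z>z0)&(z<z1)]
for n,a in dict(knob=(.5,.6,-.12,-.02,.163,.18),head=(.5,.6,-.12,-.02,.132,.15),jar=(.5,.6,-.02,.08,.095,.12),garlic=(.3,.42,-.4,-.28,.045,.1)).items(): print(n,rect(b0(*a)),rect(b(*a)))
print("tea",rect(b(.4,.58,.22,.43,.08,.098)))
```

```text
[ 0.4616 -0.0202  0.3572]
knob (array([540.1, -58.9]), array([10.4, 10.3]), 38.5) (array([540.9, -60.6]), array([10.1, 11. ]), 40.6)
head (array([539.2, -57.4]), array([48.8, 45. ]), 62.2) (array([539.4, -59.1]), array([48.5, 45.1]), 82.5)
jar (array([548.7,  25.4]), array([45.1, 44.3]), 62.5) (array([549.2,  25.5]), array([44.8, 44.7]), 81.8)
garlic (array([ 366.1, -343.2]), array([48.4, 44.9]), 3.5) (array([ 366.3, -344.2]), array([49.2, 47.3]), 11.6)
tea (array([491.2, 328.1]), array([122.4,  65.6]), 88.1)
```

View pics/w9.png

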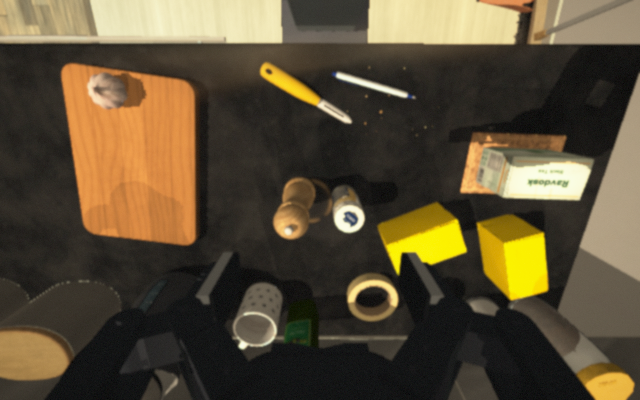

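Mill (295,210) and jar (347,215) stand within 2 mm of their starting spots. The tea box is on the mat (530,172), and the garlic, tin and mug look untouched.

```bash
python3 -c "
from plant import ctrl
print(ctrl.sign_off())"
```

```text
the job is handed in; nothing more can be done
None
```

The job is handed in: the tea box stands centred and lined up on the cork mat, and the mill and jar are back upright within about 2 mm of where they stood. The garlic, tin and mug were not touched, and it took about 38 s of the 112 s allowed.

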